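Unclamp the bridge gauge and take the height of the round rod

ROBOT

A 7-joint arm with a two-finger parallel gripper is mounted at the origin on the work surface. World frame = base frame: x ahead of the robot, y to its left, z up, the work surface at z = 0. Lengths are in m, angles in rad, forces in N, time in s.
With the tool pointing down it reaches from about 0.425 to 0.925 m from the base axis. Payload 6.8 kg.
Tool frame: the origin (TCP) lies midway between the tips of the shut fingers; the grasp point (between the pads) lies 19 mm behind it (grip_point_offset is the z of the grasp point in the tool frame, in m); z points along the fingers, y is the line along which they close (so a half turn about z gives the same grasp; the last joint's range is limited). The gripper opens to 85 mm and grips with 20 to 120 N. Pads are 22 mm wide; open, the fingers measure 114 mm over their backs; the gripper's body (76 mm by 85 mm) begins 54 mm behind the grasp point. The pads swing forward as they close: fully open they stand 13 mm farther back than shut.
Start: joints at [-1.388, 0.477, 0.022, 1.555, -0.011, 1.109, -0.083], TCP at [0.194, 0.647, 0.231] pointing down, gripper open.
Joint ranges: [-2.96, 2.96], [-0.34, 2.1], [-1.41, 1.46], [0.24, 2.44], [-1.37, 4.51], [0.17, 1.92], [-2.96, 2.96]. Speed limits (rad/s): [2.39, 2.39, 3.14, 3.14, 3.14, 3.14, 3.14].

INTERFACE

Orientations are given as a rotation vector (axis times angle).
In Python, from bench import get_obs, grab_frame, calibration, hand_in, grip_point_offset gives the robot as it stands.
- The arm moves only by the shell command python3 -m pendant 'ROWS' [OPENING] [FORCE]. ROWS is a JSON object of lists of equal length, an entry for each row: "translation": the shift along the world's x, y, z in units of 25 mm (1.0 is 25 mm), a list of three; "delta_rot": the turn, a rotation vector about the world's x, y, z in units of 5 degrees (1.0 is 5 degrees), a list of three. In form: {"translation": [[dx, dy, dz], ...], "delta_rot": [[rx, ry, rz], ...]}. A call has 1 to 12 rows; each row is the pose to reach, as a shift and turn from the pose commanded when the call began; what a row does not reach only later rows make up. A row lasts 1/8 s, in which the tool goes at most 62.5 mm and 10.7 degrees, less where a joint would pass 70% of its speed; a pose out of reach is approached as far as the arm can. A call with a gripper value outside its range is refused whole. OPENING is the opening, from 0 (shut) to 1 (fully open), set as the call begins (- or left out, the last holds). The fingers move at their own pace and stop on an object; FORCE is the grip in N (left out, the last holds). Time passes only in rows, so rows that repeat a pose let the fingers close. It gives the time, the measured TCP pose, the force, the opening and the grip force at its end, in the units of the state.
- get_obs(): the state, without advancing time (a new reading comes with each control period).
- grab_frame(name): name is "scene" or "top" or "wrist"; returns (picture, depth): 384x512x3 uint8, red, green, blue; 384x512 float32, m along the optical axis (not along the pixel's ray), 0 where there is no reading.
- calibration(name): a dict with "K" (3x3 intrinsics, pixels), "rvec" (rotation vector, rad) and "tvec" (3), from world to camera coordinates, as OpenCV has them. Camera axes: x right, y down, z forward; pixel columns grow to the right and rows downward; lengths in m; the calibration is good to about 2 mm. A picture is of the moment at which its call begins: read the wrist's pose just before it. calibration takes no time and is no camera call; for the wrist camera it gives the pose at the moment of the call.
- hand_in(): hands the job in; it is judged then, once.
The state is a dict: "clock": time; "joints": joint angles; "qvel": joint speeds; "tau": joint torques, N m; "tcp_pos": TCP position; "orientation": TCP orientation; "contact_force": force on the tool from outside, world axes, zero at the start; "moment": the same for the moment, N m; "grip_width": finger opening in m; "gripper_force": force on a finger pad.
Only numpy, scipy, OpenCV 4.12 (cv2) and the standard library are available. Lean on these libraries where they do the work, as an engineer would, in place of code of your own. Each camera call takes 0.05 s, during which the arm holds its last target. There are 200 camera calls.

TASK

Free the bridge-shaped height gauge from its rest by loosening the clamp knob all the way (it has a left-hand thread, so it loosens clockwise seen from above), then lift the gauge out. Set it down gently, upright and with both legs flat on the dark granite plate, astride the round rod in its V-block, so that its sprung foot rests on top of the rod near the middle of its length and shows the rod's height; let go of it there. Do not move the rod, its V-block or anything else on the bench.

Things in the scene. Friction and masses are not known exactly. Their poses are not given: they have to be found in the camera images.
- plate: Dark granite surface plate, 300 (x) by 340 (y) by 30 mm thick, fixed. Origin at the centre of its underside; its top is 30 mm above that, z up.
- vblock_r: Loose dark steel V-block carrying the round rod, 60 (x) by 60 (y) by 36 mm high, standing on the plate; its V runs along its x. Origin at the centre of its underside. Leave it in place.
- rod: The part to measure: loose round steel rod, 30 mm diameter, 120 mm long, lying in vblock_r and sticking out 30 mm at each end. Origin at the middle of its axis, x along the rod. Its axis is 33.2 mm and its top line 48.2 mm above the plate.
- gauge: Loose bridge gauge, 0.8 kg: two aluminium legs (18 x 50 mm, 64 high) under a 14 mm bridge; 126 mm wide along x, 50 deep along y, opening between legs 90 wide, 64 high. Grey post 30 x 30 mm on the bridge, from 78 up to 170 mm; round dial (46 mm, at 80 to 126 mm height) on its -y side, out to y -30. Origin: centre at sole level, z up. Starts in the rest, soles 12 mm above the bench.
- gauge_grip (a point): Point on the gauge post's axis, 150 mm above the leg soles: grip the 30 mm square post here, across either pair of faces (above the dial). Axes as the gauge.
- foot (a joint): Gauge reading in m: how far the sprung foot is pushed up; 0 = its underside level with the leg soles. So with the legs flat on a surface it reads the part's height above that surface. Range 0 to 0.056; spring 30 N/m with 0.9 N preload, pushing down (about 2.8 N on the rod, less than the gauge's weight, so the gauge stands by itself).
- foot_tip (a point): Centre of the underside of the gauge's flat round foot (20 mm diameter), on the gauge's z axis.
- rest: Fixed grey rest, base 228 x 84 x 12 mm, ribs 8 mm high round the gauge's legs with 2 mm play. Origin at bench level under the gauge's place. At its +x end (x 65 to 147 mm) a pillar 56 mm wide, 88 mm high, with side guides up to 106 mm, the knob on top; a flat steel toe sliding on it (92 to 104 mm up) reaches up to 13 mm over the gauge's bridge and holds it down.
- knob (a joint): Angle of the clamp knob in rad, growing clockwise seen from above = loosening (left-hand thread, quick-acting). Starts at 0 to 0.3, stop at 1.5 (fully loose). Each rad draws the toe back 14 mm along the rest's +x; the toe is clear of the gauge from about 1.0. Friction 0.25 N m; the knob stays where it is left.
- knob_grip (a point): Middle of the knob's black grip bar, on its vertical axis, 136 mm above the bench and 108 mm from the rest's origin along the rest's x. The bar is 64 mm long along this point's x (turns with the knob), 14 mm thick along y, 30 mm high, with its top 11 mm above this point and its lower edge 19 mm below.
- vblock_s: Bystander: a second V-block like vblock_r, on the plate, carrying the square bar. Origin at the centre of its underside.
- bar: Bystander: square steel bar, 22 by 22 by 120 mm, lying edge up in vblock_s (not the part to measure), its top edge 43 mm above the plate. Origin at its middle, x along the bar.
- strip: Bystander: flat steel strip 20 (x) by 150 (y) by 12 mm, lying on the plate. Origin at the centre of its underside.
- block: Bystander: steel block 35 by 35 by 60 mm high, standing on the plate. Origin at the centre of its underside.
- oil: Bystander: white closed bottle, 54 mm diameter, 130 mm high, standing beside the rest. Origin at the centre of its underside.
- weight: Bystander: upright steel cylinder square, 54 mm diameter, 155 mm high, standing on the bench between plate and rest. Origin at the centre of its underside.
- driver: Bystander: screwdriver, 160 mm long, lying on the bench. Origin under its middle, x along it.
- caliper: Bystander: sliding caliper, 190 mm long, lying on the bench. Origin under its middle, x along it.

How it is judged:
By the outcome, as a careful person would: the job done as asked, in the order asked, and still so for the second after the job is handed in, with the robot touching nothing.
It also fails if it takes over 56 s, if anything falls off the work surface, if the arm or the gripper's body presses on something with over 40 N, if the wrist force passes 120 N, or if a joint passes its speed limit or range.

## Working session

There is one attempt and no reset: what is moved stays moved. The work goes in short steps, Python scripts to look and compute and a shell command to move; the robot and the scene stay as the last step left them, time stands still between calls to the robot, and variables do not carry over. Pictures are saved under pics/ and viewed, at most 10 in all, crops included, and the job is handed in when it is done.

```bash
ls; mkdir -p pics; cat > h.py <<'E'
import numpy as np,cv2
from bench import *
def cloud(n):
    c=calibration(n);im,d=grab_frame(n)
    K=np.array(c["K"]);R=cv2.Rodrigues(np.array(c["rvec"],float))[0];t=np.array(c["tvec"],float).ravel()
    v,u=np.mgrid[:d.shape[0],:d.shape[1]]
    P=np.stack([(u-K[0,2])/K[0,0]*d,(v-K[1,2])/K[1,1]*d,d],-1)
    W=(P-t)@R; W[d==0]=np.nan
    return im,d,W
E
python3 - <<'E'
from h import *
o=get_obs();print(o,grip_point_offset)
for n in("top","scene"):
    im,d,W=cloud(n);cv2.imwrite(f"pics/{n}1.png",im[...,::-1]);np.savez(f"{n}1.npz",im=im,W=W)
    print(n,-cv2.Rodrigues(np.array(calibration(n)["rvec"],float))[0].T@np.array(calibration(n)["tvec"]).ravel())
E
```

```text
pics
{'clock': 0.0, 'joints': array([-1.38810356,  0.47781759,  0.02230556,  1.55646109, -0.01148272,
        1.10930295, -0.08313035]), 'qvel': array([ 0.00019562, -0.00055237, -0.00066492, -0.00054216,  0.0026169 ,
       -0.00072325, -0.00145436]), 'tau': array([-1.85780627e-04, -5.96476150e+01,  1.60775285e+00, -2.81182677e+01,
        1.24316677e-02,  9.56623204e-03,  6.33424875e-06]), 'tcp_pos': array([0.19335776, 0.64608611, 0.23030927]), 'orientation': array([-4.55103885e-01, -3.10831971e+00,  2.91612397e-03]), 'contact_force': array([-0.33198895,  0.27336988,  0.39856128]), 'moment': array([-0.00693182,  0.02878679, -0.02033859]), 'gripper_force': 0.0, 'grip_width': 0.08553957804172564} -0.0187
top [0.44137607 0.00576331 1.01840316]
scene [1.2547227  0.12284773 0.87312918]
```

View pics/top1.png

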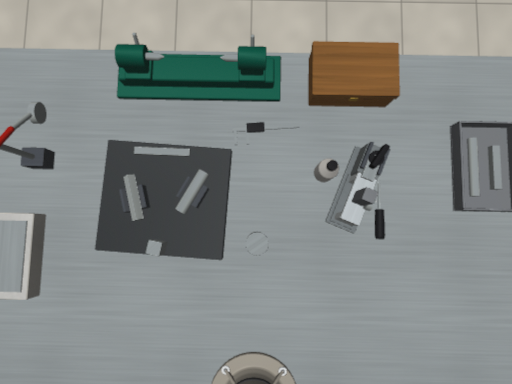

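View pics/scene1.png

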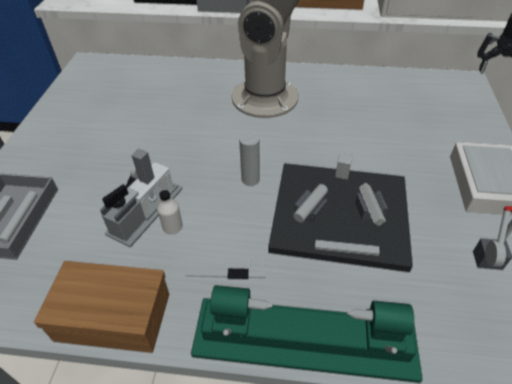

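The top view shows the plate at (165,200) with two V-blocks at (133,197) and (192,191), the weight at (257,243), the bottle at (328,170) and the rest with gauge at (360,195). The knob is at (377,157). The scene view agrees. Next I measure heights.

```bash
python3 - <<'E'
from h import *
T=np.load("top1.npz");W=T["W"];im=T["im"];S=np.load("scene1.npz");
def comp(W,box,zl,zh,name):
    u0,u1,v0,v1=box;w=W[v0:v1,u0:u1].reshape(-1,3);w=w[(w[:,2]>zl)&(w[:,2]<zh)]
    if len(w)<5: print(name,len(w));return
    r=cv2.minAreaRect(w[:,:2].astype(np.float32)*1000)
    print(name,len(w),"rect",np.round(r[0],1),np.round(r[1],1),round(r[2],1),"z",np.round(np.percentile(w[:,2],[5,50,95,100]),4))
comp(W,(90,240,130,265),.02,.035,"plate")
comp(W,(115,155,165,230),.062,.09,"VA")
comp(W,(165,215,160,220),.062,.09,"VB")
comp(W,(130,195,140,160),.036,.06,"strip")
comp(W,(140,168,235,262),.08,.1,"block")
comp(W,(240,275,225,262),.148,.17,"weight")
comp(W,(310,345,150,185),.05,.14,"oil")
comp(W,(325,395,135,240),.006,.018,"restbase")
comp(W,(325,395,135,240),.16,.195,"post")
comp(W,(325,395,135,240),.082,.094,"bridge")
comp(W,(325,395,135,240),.135,.155,"knob")
comp(W,(325,395,135,240),.097,.112,"guides")
a=cv2.resize(im[130:262,95:275],None,fx=4,fy=4,interpolation=2)[:,:,::-1]
b=cv2.resize(im[135:240,310:400],None,fx=5,fy=5,interpolation=2)[:,:,::-1]
c=cv2.resize(S["im"][145:245,95:190],None,fx=5,fy=5,interpolation=2)[:,:,::-1]
cv2.imwrite("pics/a.png",cv2.resize(a,(720,528)));
x=np.zeros((525,930,3),np.uint8);x[:525,:450]=b;x[:500,455:930]=c
cv2.imwrite("pics/b.png",cv2.resize(x,(800,452)))
E
```

```text
plate 11501 rect [516.  250.3] [340.2 300.6] 86.7 z [0.0268 0.0298 0.0327 0.035 ]
VA 568 rect [514.7 323.4] [118.8  61.8] 15.0 z [0.0625 0.0662 0.0727 0.075 ]
VB 704 rect [533.1 169. ] [ 60.3 119.7] 60.9 z [0.0635 0.0739 0.079  0.0829]
strip 421 rect [643.3 259.8] [149.5  20.7] 88.6 z [0.0382 0.0418 0.0446 0.0471]
block 211 rect [388.  255.3] [35.8 35.2] 78.8 z [0.0864 0.0897 0.0923 0.0964]
weight 418 rect [406.1  -1. ] [52.9 51.1] 1.0 z [0.1521 0.1547 0.1571 0.159 ]
oil 370 rect [ 596.7 -181. ] [52.1 49.8] 33.9 z [0.0616 0.0917 0.1306 0.1338]
restbase 836 rect [ 547.1 -280.1] [179.3 227. ] 67.0 z [0.0086 0.012  0.0171 0.018 ]
post 217 rect [ 520.9 -255.5] [30.5 30.9] 68.3 z [0.1639 0.1811 0.184  0.185 ]
bridge 911 rect [ 561.9 -236.2] [138.4 212.5] 85.6 z [0.085  0.0893 0.0924 0.094 ]
knob 221 rect [ 575.2 -284.7] [ 44.4 153.3] 68.4 z [0.1365 0.1459 0.1505 0.1548]
guides 464 rect [ 599.9 -241.8] [131.8 161. ] 63.0 z [0.0989 0.1043 0.1078 0.1118]
```

View pics/a.png

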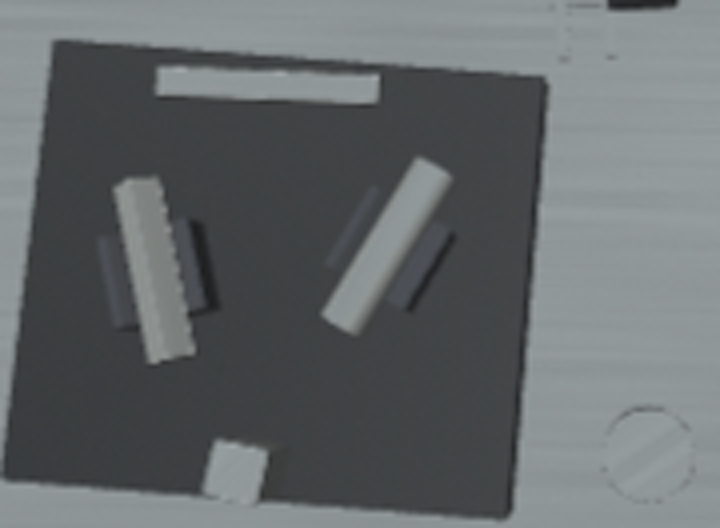

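View pics/b.png

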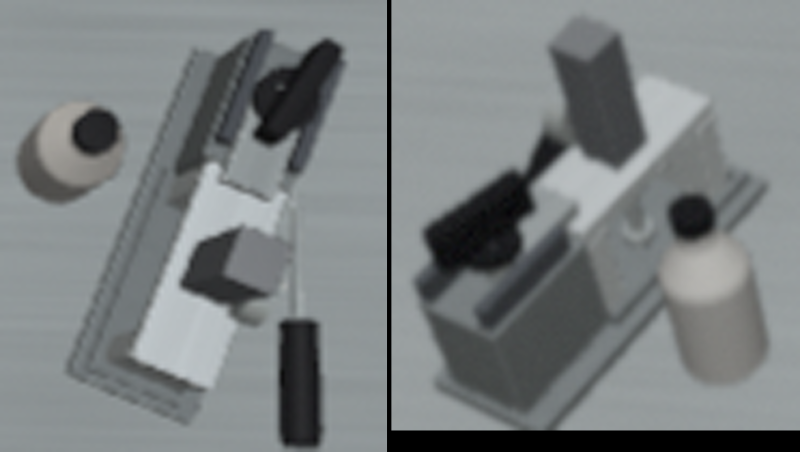

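The rod is the right-hand piece at VB (0.533, 0.169): a smooth round top at z≈0.078, while the left one is the ridged square bar. The dial faces world −y, and the knob bar points up-right at about −34°. I'll refine these fits now.

```bash
python3 - <<'E'
from h import *
W=np.load("top1.npz")["W"];S=np.load("scene1.npz")["W"]
def fit(W,c,r,zl,zh,name):
    w=W.reshape(-1,3);w=w[(np.hypot(w[:,0]-c[0],w[:,1]-c[1])<r)&(w[:,2]>zl)&(w[:,2]<zh)]
    if len(w)<8: print(name,len(w));return
    q=w[:,:2]*1000;m=cv2.minAreaRect(q.astype(np.float32));e,V=np.linalg.eigh(np.cov(q.T));d=V[:,1]*np.sign(V[0,1])
    print(name,len(w),"rect",np.round(m[0],1),np.round(m[1],1),round(m[2],1),"mean",q.mean(0).round(1),"yaw",np.degrees(np.arctan2(d[1],d[0])).round(1),"ztop",np.percentile(w[:,2],[50,95]).round(4))
for n,X in(("top",W),("scene",S)):
    print(n)
    fit(X,(.533,.169),.075,.072,.09,"rod")
    fit(X,(.533,.169),.075,.06,.07,"vblk+")
    fit(X,(.62,-.297),.04,.138,.155,"knob")
    fit(X,(.52,-.256),.03,.178,.19,"posttop")
    fit(X,(.52,-.256),.085,.084,.095,"bridge")
E
```

```text
top
rod 412 rect [533.1 169. ] [ 25.3 119.8] 60.4 mean [531.7 169. ] yaw -29.2 ztop [0.0762 0.0795]
vblk+ 300 rect [533.2 169.2] [ 60.4 118.6] 60.4 mean [532.1 168.2] yaw -19.6 ztop [0.0654 0.0692]
knob 160 rect [ 620.  -293.9] [13.5 64.7] 56.1 mean [ 619.3 -292.9] yaw -33.7 ztop [0.1461 0.1488]
posttop 174 rect [ 520.6 -255.6] [30.3 30. ] 67.9 mean [ 520.2 -255.2] yaw 87.9 ztop [0.1816 0.1841]
bridge 742 rect [ 538.2 -234.9] [103.7 143. ] 67.7 mean [ 519.1 -250.8] yaw -18.2 ztop [0.0895 0.0925]
scene
rod 342 rect [535.4 172. ] [ 26.9 123. ] 60.9 mean [538.4 170.9] yaw -28.9 ztop [0.0765 0.0798]
vblk+ 294 rect [535.2 170.3] [ 61.9 120.7] 61.8 mean [542.6 170.1] yaw -32.0 ztop [0.0652 0.069 ]
knob 174 rect [ 622.9 -292.5] [16.7 64.3] 55.5 mean [ 625.1 -291.5] yaw -33.8 ztop [0.1454 0.1485]
posttop 112 rect [ 523.8 -254. ] [32.3 30.6] 73.6 mean [ 524.4 -253.2] yaw -75.9 ztop [0.1812 0.1833]
bridge 493 rect [ 529.2 -255.7] [ 54.9 143.8] 69.8 mean [ 526.8 -247.1] yaw -18.5 ztop [0.0895 0.0924]
```

```bash
python3 -m pendant '{"translation":[[2,-2.3,0.3],[4,-4.6,0.6],[6,-7,1],[8,-9.2,1],[10,-11.5,1],[12,-14,1],[12.8,-16.5,1],[13.6,-19,1],[14.4,-21.5,1],[15.2,-24,1],[16,-26.5,1],[16,-26.5,1]],"delta_rot":[[0,0,0],[0,0,0],[0,0,0],[0,0,0],[0,0,0],[0,0,0],[0,0,0],[0,0,0],[0,0,-1],[0,0,-2],[0,0,-3],[0,0,-3]]}' 0.6
```

```text
clock: 1.6
tcp_pos: [0.5818, 0.0165, 0.2561]
orientation: [-0.858, -3.022, -0.0]
contact_force: [1.4, 0.4, 0.2]
grip_width: 0.0513
gripper_force: 0.0
```

```bash
python3 -m pendant '{"translation":[[0.3,-2,0],[0.6,-4,0],[0.8,-6,0],[1,-8,0],[1.3,-10,0],[1.55,-12,0],[1.55,-12.4,0],[1.55,-12.4,0],[1.55,-12.4,0],[1.55,-12.4,0]],"delta_rot":[[0,0,0],[0,0,0],[0,0,0],[0,0,0],[0,0,0],[0,0,-0.2],[0,0,-0.4],[0,0,-0.4],[0,0,-0.4],[0,0,-0.4]]}'
python3 - <<'E'
from h import *
print(get_obs()["tcp_pos"],get_obs()["orientation"],get_obs()["joints"].round(2))
im,d,W=cloud("wrist");cv2.imwrite("pics/w1.png",im[...,::-1])
def fit(c,r,zl,zh,name):
    w=W.reshape(-1,3);w=w[(np.hypot(w[:,0]-c[0],w[:,1]-c[1])<r)&(w[:,2]>zl)&(w[:,2]<zh)]
    if len(w)<8: print(name,len(w));return
    m=cv2.minAreaRect(w[:,:2].astype(np.float32)*1000);print(name,len(w),m,np.percentile(w[:,2],[50,95]))
fit((.62,-.294),.04,.141,.153,"knob");fit((.52,-.256),.03,.178,.19,"post")
E
```

```text
clock: 2.85
tcp_pos: [0.6209, -0.2897, 0.2563]
orientation: [-0.905, -3.008, -0.002]
contact_force: [0.6, 0.1, 0.1]
grip_width: 0.0511
gripper_force: 0.0
[ 0.62092739 -0.28967585  0.2562886 ] [-9.05489468e-01 -3.00808723e+00 -1.56321216e-03] [ 0.04  0.5   0.46  1.52 -0.23  1.17  1.52]
knob 1063 ((620.0299682617188, -293.6781005859375), (13.395994186401367, 63.45280456542969), 55.896236419677734) [0.14558484 0.14684175]
post 2134 ((520.2782592773438, -255.50259399414062), (29.974842071533203, 30.189001083374023), 68.06118774414062) [0.18080956 0.1820314 ]
```

View pics/w1.png

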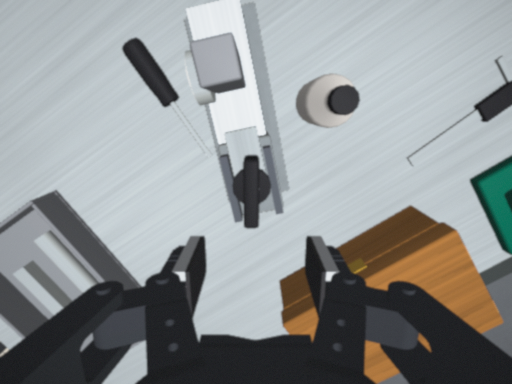

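The wrist view shows the knob bar at (251,188), centred between the fingers, with the post at (217,63). The knob measures (0.620, −0.2937), top at 0.146 as expected. Now I descend.

```bash
python3 -m pendant '{"translation":[[0,-0.16,-1],[0,-0.16,-2],[0,-0.16,-3],[0,-0.16,-3.4],[0,-0.16,-3.4]],"delta_rot":[[0,0,0],[0,0,0],[0,0,0],[0,0,-0.1],[0,0,-0.1]]}'
```

```text
clock: 3.52
tcp_pos: [0.6203, -0.2952, 0.171]
orientation: [-0.922, -3.002, -0.0]
contact_force: [-0.0, -0.4, 0.7]
grip_width: 0.0512
gripper_force: 0.0
```

```bash
python3 -m pendant '{"translation":[[0,0.06,-0.8],[0,0.06,-1.5],[0,0.06,-2.1],[0,0.06,-2.1]],"delta_rot":[[0,0,0],[0,0,0],[0,0,0],[0,0,0]]}' && python3 -m pendant '{"translation":[[0,0,0],[0,0,0],[0,0,0],[0,0,0]],"delta_rot":[[0,0,0],[0,0,0],[0,0,0],[0,0,0]]}' 0 40; python3 -c "
from h import *;print(get_obs()['moment'],get_obs()['joints'].round(2))"
```

```text
clock: 4.03
tcp_pos: [0.6194, -0.2937, 0.1168]
orientation: [-0.922, -3.0, -0.0]
contact_force: [-0.3, 0.3, -0.4]
grip_width: 0.0508
gripper_force: 0.0
clock: 4.53
tcp_pos: [0.621, -0.2943, 0.1196]
orientation: [0.922, 3.002, 0.0]
contact_force: [0.2, 1.2, 4.3]
grip_width: 0.0138
gripper_force: 41.0
[0.14367179 0.01309252 0.18692281] [ 0.07  0.64  0.41  1.64 -0.3   0.93  1.57]
```

```bash
python3 -m pendant '{"translation":[[0,0,0],[0,0,0],[0,0,0],[0,0,0],[0,0,0],[0,0,0],[0,0,0],[0,0,0],[0,0,0],[0,0,0]],"delta_rot":[[0,0,-1.6],[0,0,-3.2],[0,0,-4.8],[0,0,-6.4],[0,0,-8],[0,0,-9.6],[0,0,-11.2],[0,0,-12.6],[0,0,-13.6],[0,0,-13.6]]}' - 60; python3 -c "
from h import *;o=get_obs();print(o['moment'],o['joints'].round(2));a=o['orientation'];print('closing',2*np.degrees(np.arctan2(a[1],a[0]))-90)"
```

```text
clock: 5.78
tcp_pos: [0.6215, -0.2941, 0.1197]
orientation: [2.444, 1.972, 0.002]
contact_force: [1.7, 1.0, 4.2]
grip_width: 0.0127
gripper_force: 62.2
[ 0.24721333 -0.08427022 -0.23024979] [-0.11  0.71  0.71  1.65 -0.54  0.98  0.57]
closing -12.198565990339958
```

```bash
python3 -m pendant '{"translation":[[0,0,0],[0,0,0],[0,0,0],[0,0,0]],"delta_rot":[[0,0,-0.5],[0,0,-1],[0,0,-1.2],[0,0,-1.2]]}' ; cat > m.py <<'E'
from h import *
o=get_obs();a=o['orientation'];print(o['moment'].round(2),'j',o['joints'].round(2),'closing',2*np.degrees(np.arctan2(a[1],a[0]))-90,o['tcp_pos'].round(4),o['contact_force'].round(1))
E
python3 m.py
```

```text
clock: 6.28
tcp_pos: [0.6215, -0.2941, 0.1197]
orientation: [2.543, 1.842, 0.002]
contact_force: [0.7, 1.0, 5.3]
grip_width: 0.0128
gripper_force: 62.4
[ 0.3  -0.15  0.34] j [-0.13  0.72  0.73  1.65 -0.56  0.99  0.49] closing -18.15903399751393 [ 0.6215 -0.2941  0.1197] [0.7 1.  5.3]
```

```bash
python3 -m pendant '{"translation":[[0,0,0],[0,0,0],[0,0,0]],"delta_rot":[[0,0,-0.4],[0,0,-0.8],[0,0,-0.8]]}' ; python3 m.py
```

```text
clock: 6.65
tcp_pos: [0.6215, -0.2941, 0.1198]
orientation: [2.602, 1.758, 0.0]
contact_force: [0.1, -0.1, 5.4]
grip_width: 0.0128
gripper_force: 83.9
[0.15 0.05 1.94] j [-0.14  0.73  0.75  1.65 -0.57  0.99  0.43] closing -21.912753846952015 [ 0.6215 -0.2941  0.1198] [ 0.1 -0.1  5.4]
```

```bash
python3 -m pendant '{"translation":[[0,0,0],[0,0,0],[0,0,0],[0,0,1.5],[0,0,3],[0,0,4.5],[0,0,5.5],[-1.5,0.6,5.5],[-3,1.2,5.5],[-4.05,1.55,5.5],[-4.05,1.55,5.5],[-4.05,1.55,5.5]],"delta_rot":[[0,0,0],[0,0,0],[0,0,0],[0,0,0],[0,0,0],[0,0,0],[0,0,0],[0,0,0],[0,0,0],[0,0,0],[0,0,0],[0,0,0]]}' 0.6; python3 m.py
python3 - <<'E'
from h import *
im,d,W=cloud("wrist");cv2.imwrite("pics/w2.png",im[...,::-1]);im,d,W2=cloud("top")
def fit(W,c,r,zl,zh,name):
    w=W.reshape(-1,3);w=w[(np.hypot(w[:,0]-c[0],w[:,1]-c[1])<r)&(w[:,2]>zl)&(w[:,2]<zh)]
    if len(w)<8: print(name,len(w));return
    m=cv2.minAreaRect(w[:,:2].astype(np.float32)*1000);print(name,len(w),m,np.percentile(w[:,2],[50,95]))
fit(W,(.62,-.294),.04,.141,.153,"knob");fit(W,(.52,-.256),.03,.178,.19,"post")
E
```

```text
clock: 8.15
tcp_pos: [0.52, -0.2553, 0.2565]
orientation: [2.606, 1.753, 0.001]
contact_force: [0.7, 0.6, -0.0]
grip_width: 0.0512
gripper_force: 0.0
[-0.03 -0.03  0.05] j [-0.35  0.41  0.93  1.81 -0.36  1.11  0.32] closing -22.14194978218599 [ 0.52   -0.2553  0.2565] [ 0.7  0.6 -0. ]
knob 1142 ((620.1365356445312, -293.8970947265625), (63.55734634399414, 13.996933937072754), 71.67432403564453) [0.14547857 0.14672235]
post 1432 ((520.5842895507812, -255.22576904296875), (29.85863494873047, 29.698577880859375), 68.1697769165039) [0.18079695 0.18189199]
```

View pics/w2.png

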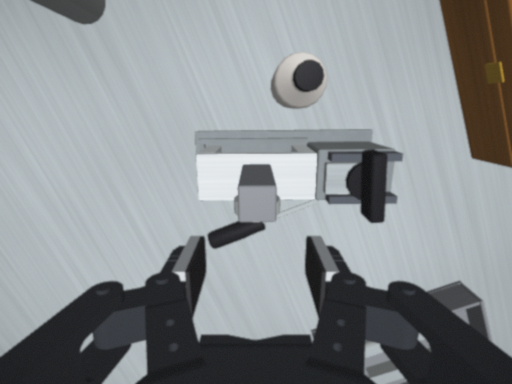

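Knob turned 74.2° to the stop (about 1.5 rad). The view shows the toe drawn clear of the bridge, and the post at (257,195) is centred between the fingers. Next, grasp the post.

```bash
python3 -m pendant '{"translation":[[0,0,-1.5],[0,0,-3],[0,0,-4],[0,0,-4.4],[0,0,-4.4]],"delta_rot":[[0,0,0],[0,0,0],[0,0,0],[0,0,0],[0,0,0]]}' && python3 -m pendant '{"translation":[[0,0,0],[0,0,0],[0,0,0],[0,0,0]],"delta_rot":[[0,0,0],[0,0,0],[0,0,0],[0,0,0]]}' 0 70; python3 m.py
```

```text
clock: 8.88
tcp_pos: [0.5193, -0.2558, 0.1461]
orientation: [-2.607, -1.753, 0.001]
contact_force: [0.4, -0.2, 0.4]
grip_width: 0.0512
gripper_force: 0.0
clock: 9.38
tcp_pos: [0.5204, -0.2562, 0.1475]
orientation: [2.605, 1.752, 0.003]
contact_force: [2.3, -1.9, 5.3]
grip_width: 0.0288
gripper_force: 71.0
[-0.28 -0.26  0.02] j [-0.26  0.54  0.82  1.91 -0.5   0.91  0.42] closing -22.160562840634498 [ 0.5204 -0.2562  0.1475] [ 2.3 -1.9  5.3]
```

```bash
python3 -m pendant '{"translation":[[0,0,0.2],[0,0,0.4],[0,0,0.6],[0,0,0.8],[0,0,0.8]],"delta_rot":[[0,0,0],[0,0,0],[0,0,0],[0,0,0],[0,0,0]]}'; python3 m.py
```

```text
clock: 10.0
tcp_pos: [0.5191, -0.2555, 0.1666]
orientation: [2.607, 1.753, 0.0]
contact_force: [0.6, 0.5, -6.6]
grip_width: 0.0291
gripper_force: 70.2
[0.02 0.01 0.04] j [-0.27  0.51  0.84  1.89 -0.47  0.94  0.4 ] closing -22.16688933778505 [ 0.5191 -0.2555  0.1666] [ 0.6  0.5 -6.6]
```

```bash
python3 -m pendant '{"translation":[[0,0,1],[0,0,2.4],[0,0,4],[0,0,5.2],[0,0.8,6],[0.3,2.2,6.3],[0.5,3.8,6.3],[0.5,5.4,6.3],[0.5,7,6.3],[0.5,8.6,6.3],[0.5,9.6,6.3],[0.5,10,6.3]],"delta_rot":[[0,0,0],[0,0,0],[0,0,0],[0,0,0],[0,0,0],[0,0,1],[0,0,2.5],[0,0,4],[0,0,5.5],[0,0,7],[0,0,8],[0,0,8]]}' && python3 -m pendant '{"translation":[[0,0.8,0],[0,2,0],[0,3.4,0],[0,4.8,0],[0,5.8,0],[0,6.6,0],[0,6.98,0],[0,6.98,0],[0,6.98,0],[0,6.98,0]],"delta_rot":[[0,0,1],[0,0,2.5],[0,0,4],[0,0,5.5],[0,0,7],[0,0,8],[0,0,8.5],[0,0,8.5],[0,0,8.5],[0,0,8.5]]}'; python3 m.py
python3 - <<'E'
from h import *
for n in("wrist","top","scene"):
    im,d,W=cloud(n);cv2.imwrite(f"pics/{n}3.png",im[...,::-1]);np.savez(f"{n}3.npz",im=im,W=W)
E
```

```text
clock: 11.5
tcp_pos: [0.5315, -0.0044, 0.3236]
orientation: [-1.849, -2.54, 0.0]
contact_force: [0.3, -0.9, -4.9]
grip_width: 0.029
gripper_force: 71.3
clock: 12.75
tcp_pos: [0.5318, 0.1678, 0.3239]
orientation: [0.808, 3.036, -0.0]
contact_force: [0.3, 0.1, -6.4]
grip_width: 0.0294
gripper_force: 71.3
[0.01 0.03 0.03] j [-0.9   0.22  0.58  1.75 -0.13  1.21  0.77] closing 60.194109755568235 [0.5318 0.1678 0.3239] [ 0.3  0.1 -6.4]
```

View pics/scene3.png

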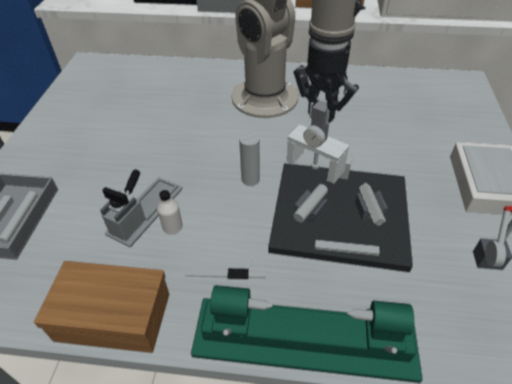

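The gauge hangs upright in the gripper at (320,140), with the rest empty and everything else in place. I'll check its tilt and yaw in hand and refit the rod.

```bash
python3 - <<'E'
from h import *
for n in("scene","wrist","top"):
    W=np.load(n+"3.npz")["W"].reshape(-1,3)
    w=W[(np.hypot(W[:,0]-.532,W[:,1]-.168)<.075)&(abs(W[:,2]-.266)<.012)]
    if len(w)>30:
        zt=np.percentile(w[:,2],50);k=w[abs(w[:,2]-zt)<.006]
        A=np.c_[k[:,0]-.532,k[:,1]-.168,np.ones(len(k))];s=np.linalg.lstsq(A,k[:,2],rcond=None)[0]
        m=cv2.minAreaRect(k[:,:2].astype(np.float32)*1000);print(n,"bridge",len(k),s.round(4),m)
    w=W[(np.hypot(W[:,0]-.533,W[:,1]-.169)<.075)&(W[:,2]>.072)&(W[:,2]<.09)]
    if len(w)>30: print(n,"rod",len(w),cv2.minAreaRect(w[:,:2].astype(np.float32)*1000))
E
```

```text
scene bridge 675 [-0.0239  0.0174  0.2666] ((533.6569213867188, 169.87332153320312), (126.02679443359375, 55.630523681640625), 62.164405822753906)
scene rod 347 ((536.1106567382812, 171.74002075195312), (25.880882263183594, 120.52351379394531), 61.15995407104492)
wrist bridge 9041 [ 0.0087 -0.0025  0.2654] ((529.8193359375, 168.5633087158203), (126.66474151611328, 50.44218063354492), 60.330970764160156)
wrist rod 934 ((511.37640380859375, 181.64016723632812), (23.28140640258789, 71.77904510498047), 60.81815719604492)
top bridge 476 [0.0066 0.0095 0.2666] ((519.3552856445312, 148.0462646484375), (80.73348999023438, 49.85580062866211), 60.191776275634766)
top rod 207 ((533.0672607421875, 169.2189178466797), (24.884361267089844, 119.50899505615234), 61.11901092529297)
```

```bash
python3 -m pendant '{"translation":[[0.09,0.05,-0.5],[0.09,0.05,-1.3],[0.09,0.05,-2.1],[0.09,0.05,-2.9],[0.09,0.05,-3.5],[0.09,0.05,-3.9],[0.09,0.05,-4.2],[0.09,0.05,-4.6],[0.09,0.05,-5],[0.09,0.05,-5.3],[0.09,0.05,-5.6],[0.09,0.05,-5.6]],"delta_rot":[[0,0,0.1],[0,0,0.1],[0,0,0.1],[0,0,0.1],[0,0,0.1],[0,0,0.1],[0,0,0.1],[0,0,0.1],[0,0,0.1],[0,0,0.1],[0,0,0.1],[0,0,0.1]]}';python3 m.py; python3 -m pendant '{"translation":[[0,0,-0.1],[0,0,-0.2],[0,0,-0.3],[0,0,-0.4],[0,0,-0.5],[0,0,-0.5],[0,0,-0.5]],"delta_rot":[[0,0,0],[0,0,0],[0,0,0],[0,0,0],[0,0,0],[0,0,0],[0,0,0]]}'; python3 m.py
python3 - <<'E'
from h import *
for n in("wrist","top","scene"):
    im,d,W=cloud(n);cv2.imwrite(f"pics/{n}4.png",im[...,::-1]);np.savez(f"{n}4.npz",im=im,W=W)
im=np.load("scene4.npz")["im"][80:270,260:420];cv2.imwrite("pics/s4.png",cv2.resize(im,None,fx=3,fy=3,interpolation=2)[...,::-1])
E
```

```text
clock: 14.4
tcp_pos: [0.5338, 0.1703, 0.1834]
orientation: [-0.791, -3.04, 0.001]
contact_force: [0.2, 0.8, -4.8]
grip_width: 0.0291
gripper_force: 71.6
[ 0.04 -0.14  0.02] j [-0.84  0.38  0.53  1.91 -0.24  0.92  0.87] closing -299.1559114293 [0.5338 0.1703 0.1834] [ 0.2  0.8 -4.8]
clock: 15.28
tcp_pos: [0.5339, 0.1703, 0.1713]
orientation: [-0.791, -3.04, 0.0]
contact_force: [-0.2, -0.1, -3.8]
grip_width: 0.0291
gripper_force: 71.5
[ 0.02  0.09 -0.  ] j [-0.83  0.39  0.53  1.92 -0.25  0.89  0.88] closing -299.163387317806 [0.5339 0.1703 0.1713] [-0.2 -0.1 -3.8]
```

View pics/s4.png

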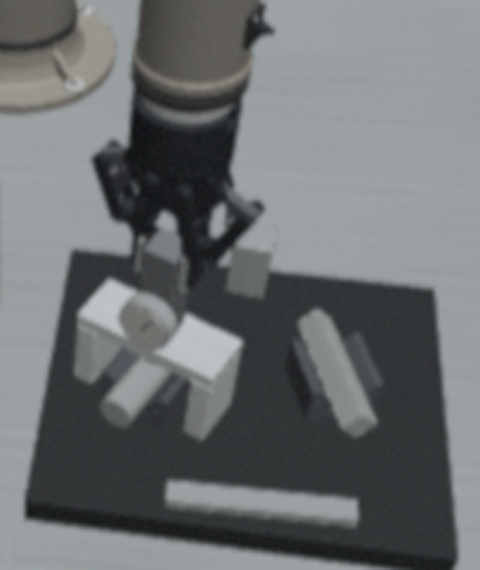

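The gauge is astride the rod, at (140,370) in the crop, with V-block clearance on both legs. About 6 mm remains.

```bash
python3 -m pendant '{"translation":[[0,0,-0.04],[0,0,-0.08],[0,0,-0.12],[0,0,-0.16],[0,0,-0.19],[0,0,-0.19]],"delta_rot":[[0,0,0],[0,0,0],[0,0,0],[0,0,0],[0,0,0],[0,0,0]]}'; python3 m.py; python3 -m pendant '{"translation":[[0,0,-0.02],[0,0,-0.04],[0,0,-0.04]],"delta_rot":[[0,0,0],[0,0,0],[0,0,0]]}'; python3 m.py
```

```text
clock: 16.18
tcp_pos: [0.5339, 0.1703, 0.1665]
orientation: [-0.791, -3.04, -0.0]
contact_force: [0.7, -0.3, -3.8]
grip_width: 0.029
gripper_force: 71.7
[ 0.07  0.11 -0.02] j [-0.83  0.4   0.52  1.92 -0.25  0.88  0.88] closing -299.1624688378631 [0.5339 0.1703 0.1665] [ 0.7 -0.3 -3.8]
clock: 16.55
tcp_pos: [0.5339, 0.1703, 0.1655]
orientation: [0.791, 3.04, 0.0]
contact_force: [-0.2, -0.4, -4.3]
grip_width: 0.0294
gripper_force: 71.7
[ 0.01  0.13 -0.01] j [-0.83  0.4   0.52  1.93 -0.25  0.88  0.88] closing 60.8355384320364 [0.5339 0.1703 0.1655] [-0.2 -0.4 -4.3]
```

```bash
for i in 1 2; do python3 -m pendant '{"translation":[[0,0,-0.02],[0,0,-0.03]],"delta_rot":[[0,0,0],[0,0,0]]}'|grep -E "pos|contact"; done; python3 m.py
```

```text
tcp_pos: [0.5341, 0.1704, 0.1654]
contact_force: [-1.8, 1.4, 3.8]
tcp_pos: [0.5343, 0.1705, 0.1653]
contact_force: [-4.0, 0.2, 11.2]
[-0.54  1.48 -0.06] j [-0.83  0.4   0.52  1.92 -0.25  0.88  0.88] closing 60.84387383660567 [0.5343 0.1705 0.1653] [-4.   0.2 11.2]
```

```bash
python3 -m pendant '{"translation":[[0,0,0.02],[0,0,0.03]],"delta_rot":[[0,0,0],[0,0,0]]}' - 20; python3 m.py; python3 -m pendant '{"translation":[[0,0,0],[0,0,0],[0,0,0],[0,0,0]],"delta_rot":[[0,0,0],[0,0,0],[0,0,0],[0,0,0]]}' 0.6; python3 m.py
python3 -m pendant '{"translation":[[0,0,0.4],[0,0,1],[0,0,2],[0,0,3.5],[0,0,5],[0,-2,6],[0,-4,6],[0,-6,6],[0,-8,6],[0,-9,6],[0,-9,6]],"delta_rot":[[0,0,0],[0,0,0],[0,0,0],[0,0,0],[0,0,0],[0,0,0],[0,0,0],[0,0,0],[0,0,0],[0,0,0],[0,0,0]]}'
cat > fin.py <<'E'
from h import *
for n in("top","scene"):
    im,d,W=cloud(n);np.savez(n+"5.npz",im=im,W=W);Q=W.reshape(-1,3)
    def fit(c,r,zl,zh,name):
        w=Q[(np.hypot(Q[:,0]-c[0],Q[:,1]-c[1])<r)&(Q[:,2]>zl)&(Q[:,2]<zh)]
        if len(w)>8: print(n,name,len(w),cv2.minAreaRect(w[:,:2].astype(np.float32)*1000),np.percentile(w[:,2],50))
        return w
    fit((.533,.169),.03,.194,.207,"post")
    w=fit((.533,.169),.075,.101,.114,"bridge")
    k=w[abs(w[:,2]-np.median(w[:,2]))<.006];print("tilt",np.linalg.lstsq(np.c_[k[:,:2]-[.533,.169],np.ones(len(k))],k[:,2],rcond=None)[0].round(4))
    fit((.388,.255),.05,.08,.1,"block");fit((.515,.323),.075,.062,.09,"VA");fit((.406,0),.06,.148,.17,"weight")
    a=im[100:270,80:290] if n=="top" else im[130:270,260:420]
    cv2.imwrite(f"pics/{n}5.png",cv2.resize(a,None,fx=3,fy=3,interpolation=2)[...,::-1])
E
python3 fin.py
```

```text
clock: 17.3
tcp_pos: [0.5342, 0.1705, 0.1653]
orientation: [0.791, 3.04, 0.001]
contact_force: [-2.0, 0.7, 4.8]
grip_width: 0.0291
gripper_force: 72.7
[-0.25  0.81 -0.08] j [-0.83  0.4   0.52  1.92 -0.25  0.88  0.88] closing 60.83587637171328 [0.5342 0.1705 0.1653] [-2.   0.7  4.8]
clock: 17.8
tcp_pos: [0.534, 0.1702, 0.1647]
orientation: [0.791, 3.04, -0.0]
contact_force: [0.1, 0.1, -0.5]
grip_width: 0.051
gripper_force: 0.0
[-0.05 -0.01  0.02] j [-0.83  0.4   0.52  1.93 -0.25  0.88  0.88] closing 60.83510455144673 [0.534  0.1702 0.1647] [ 0.1  0.1 -0.5]
clock: 19.18
tcp_pos: [0.5338, -0.0573, 0.3161]
orientation: [0.798, 3.037, 0.001]
contact_force: [0.5, 1.7, 1.1]
grip_width: 0.0516
gripper_force: 0.0
top post 182 ((532.8427124023438, 170.5402069091797), (30.37303352355957, 29.60651969909668), 61.5551643371582) 0.19976117644256147
top bridge 681 ((532.7510375976562, 170.48666381835938), (126.3941421508789, 49.68217849731445), 61.19425582885742) 0.10779982432580315
tilt [-0.0003  0.0056  0.1078]
top block 213 ((387.88690185546875, 255.1991424560547), (35.400081634521484, 35.1641540
[... 323 characters left out ...]
 post 143 ((534.8577270507812, 172.71435546875), (30.338764190673828, 31.452482223510742), 57.78425598144531) 0.20017551239440645
scene bridge 594 ((536.0423583984375, 171.5132293701172), (127.4799575805664, 55.19548034667969), 60.793861389160156) 0.10803151290098773
tilt [-0.027   0.0144  0.1081]
scene block 151 ((390.08099365234375, 256.8522644042969), (35.68883514404297, 37.8997802734375), 82.46067810058594) 0.08959516501523383
scene VA 515 ((516.9918823242188, 324.6369323730469), (122.31143188476562, 61.3804817199707), 15.762200355529785) 0.06673022417595938
scene weight 249 ((408.2746887207031, 0.8818359375), (54.35157775878906, 50.873435974121094), 41.98916244506836) 0.1549215307655836
```

View pics/scene5.png

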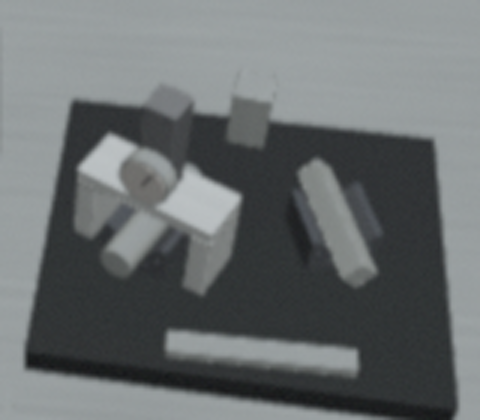

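The gauge stands flat: bridge top 0.108 and post top 0.200, both as expected, and within 2 mm of the rod's middle. The robot is clear of it and the other parts have not moved.

```bash
python3 -c "
from bench import *
print(hand_in())"
```

```text
the job is handed in; nothing more can be done
None
```

I turned the knob to its loose stop and set the gauge flat on the plate astride the rod, within 2 mm of its middle. I then let go, moved the arm clear and handed in at about 19 s. The depth images put the gauge at full standing height with nothing I re-measured displaced. I had no direct reading of the foot.

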